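# Tip the binder clips through the spring flap of the clip hopper

## Task

Return the two black binder clips to the wooden clip hopper: lift the scoop they lie in by its handle, push its open front through the spring flap, and with the scoop's front edge holding the flap open tip both clips inside before drawing it out. Then stand the scoop level on the table again, clear of the hopper so that the flap is shut. The twin scoop that holds a thread spool and an eraser is not part of the job.

Things in the scene. Friction and masses are not known exactly. Their poses are not given: they have to be found in the camera images.
- scoop_grip (a point): Centre of the grip on the upright wooden handle of the steel scoop with the two clips. Handle block 36 (x) x 12 (y) x 50 mm high, top 20 mm above this point; pinch it across y. The point is 68 mm above the scoop's flat underside and 113 mm behind its front edge. Scoop's x axis points from handle to open front (pouring direction), z up. Mass about 160 g. A twin scoop holds a spool and an eraser.
- scoop_lip (a point): Middle of the scoop's front edge, at its underside; same axes as the handle point. Pan 110 long (x), 76 wide, floor and walls 3 mm thick, walls 28 mm high at both sides and the back, no front wall. The floor is polished: clips stay put while it is level and slide off when it is tipped forward 25 degrees or more (35 to 45 empties it surely).
- hopper_slot (a point): Middle of the slot's lower edge (sill), in the front face of the fixed wooden clip hopper; x points level into the hopper, z up. Hopper 150 deep (x), 130 wide, 145 mm high, flat lid, clear window in one side. Slot 114 wide, 90 mm high above the sill; sill 40 mm above the table; front board 8 mm thick. The room inside reaches 142 mm beyond the front face, down to 8 mm above the table.
- flap (a joint): Aluminium flap that closes the slot, 108 wide, 86 mm tall, hinged at its top edge 89 mm above the sill. Swings inward only: 0 rad shut, 1.3 fully in; a light spring shuts it (under 2 N holds it open). Pushed in by the level scoop with its front edge 40 mm past the front face and 15 mm above the sill, it rests on the front corners of the scoop's side walls.
- clip_wide_mid (a point): Centre of the body of the wider black binder clip, 32 mm wide, 23 mm deep, 14 mm high (plus thin wire grip), lying on the scoop's floor near its front.
- clip_narrow_mid (a point): Centre of the body of the narrower black binder clip, 24 mm wide, 23 mm deep, 14 mm high (plus thin wire grip), lying beside the other.
Not all that is in view belongs to the job. Leave any orange or turquoise look-alike of the part that bears clip_wide_mid alone.

How it is judged:
By the outcome, as a careful person would: the job done as asked, in the order asked, and still so for the second after the job is handed in, with the robot touching nothing.
It also fails if it takes over 64 s, if anything falls off the work surface, if the arm or the gripper's body presses on something with over 40 N, if the wrist force passes 120 N, or if a joint passes its speed limit or range.

## Robot

A 6-joint arm with a two-finger parallel gripper is mounted at the origin on a cart in front of the work surface, level with it; the furniture and walls round the work are solid. World frame = base frame: x ahead of the robot, y to its left, z up, the work surface at z = 0. Lengths are in m, angles in rad, forces in N, time in s.
With the tool pointing down it reaches from about 0.325 to 0.9 m from the base axis. Payload 6.1 kg.
Tool frame: the origin (TCP) lies where the fingers leave the gripper's body, on its centre line; the fingertips stand 73 mm ahead of it and the grasp point (between the pads) lies 54 mm ahead of it (pinch_z is the distance from the TCP to the grasp point, in m); z points along the fingers, y is the line along which they close (so a half turn about z gives the same grasp; the last joint's range is limited). The gripper opens to 85 mm and grips with 20 to 120 N. Pads are 22 mm wide; open, the fingers measure 114 mm over their backs; the gripper's body (76 mm by 85 mm) begins 54 mm behind the grasp point. The pads swing forward as they close: fully open they stand 13 mm farther back than shut.
Start: joints at [-1.327, 0.22, 1.526, -0, 1.395, -0.126], TCP at [0.226, -0.583, 0.304] pointing down, gripper open.
Joint ranges: [-2.98, 2.98], [-0.91, 2.08], [0.09, 2.57], [-1.24, 4.39], [0.2, 2.65], [-2.68, 2.68]. Speed limits (rad/s): [2.57, 2.57, 3.01, 3.14, 3.14, 3.14].

## Interface

Orientations are given as a unit quaternion [w, x, y, z].
In Python, from workcell import sense, camera, job_done, boxes_of, spot_point, pinch_z gives the robot as it stands.
- The arm moves only by the tool drive_tool, never from a script. Its arguments are lists of equal length, an entry for each row: "claw": the opening, from -1 (shut) to 1 (fully open); "travel": the shift along the tool's x, y, z in cm, a list of three; "twist": the turn, a rotation vector about the tool's x, y, z in rad, a list of three. A call has 1 to 20 rows; each row is the pose to reach, as a shift and turn from the pose commanded when the call began, along the tool's axes at that moment; what a row does not reach only later rows make up. A row lasts 1/10 s, in which the tool goes at most 50 mm and 8.59 degrees, less where a joint would pass 70% of its speed; a pose out of reach is approached as far as the arm can. A call with a gripper value outside its range is refused whole. The fingers move at their own pace and stop on an object; the grip force is fixed at half the most. Time passes only in rows, so rows that repeat a pose let the fingers close. It gives the time, the measured TCP pose, the force, the opening and the grip force at its end, in the units of the state.
- sense(): the state, without advancing time (a new reading comes with each control period).
- camera(name): name is "scene" or "side" or "wrist"; returns a dict with "pixels" (400x640x3 uint8, red, green, blue), "depth" (400x640 float32, m along the optical axis (not along the pixel's ray), 0 where there is no reading), "K" (3x3 intrinsics, pixels), "extrinsics" (4x4, takes a point from camera to world coordinates). Camera axes: x right, y down, z forward; pixel columns grow to the right and rows downward; lengths in m; the calibration is good to about 2 mm. The wrist camera is an equidistant fisheye: a pixel r from the principal point sees the ray r / f radians off the axis. A picture is of the moment at which its call begins.
- job_done(): hands the job in; it is judged then, once.
Trained networks look in a picture, given as the dict that the camera call returned (one of the last four; its "shot" number tells which), for a name from the list of things; names that differ only in an ending like _2 or _b are one class to them, and where a whole thing is asked for, a point or a joint stands for the part that bears it (a point fixed in the world has none). Each returns a list of dicts, best first, with "conf" (0 to 1); they miss things now and then, are a little off and sometimes report something else, mostly with a low value. They report only what shows in the picture. A call takes as long as a camera call. They do not tell look-alikes from the thing itself.
- boxes_of(picture, name): "location" ([column, row] in pixels, amid what is visible of it).
- spot_point(picture, name): "location" ([column, row] in pixels: a listed point, or the origin of a listed thing).
The state is a dict: "time": time; "joint_pos": joint angles; "joint_vel": joint speeds; "joint_torque": joint torques, N m; "tool_pos": TCP position; "ee_rot": TCP orientation; "contact_force": force on the tool from outside, world axes, zero at the start; "moment": the same for the moment, N m; "width": finger opening in m; "finger_force": force on a finger pad.
Only numpy, scipy, OpenCV 4.12 (cv2) and the standard library are available. Lean on these libraries where they do the work, as an engineer would, in place of code of your own. Each camera call takes 0.05 s, during which the arm holds its last target. There are 200 camera calls.

## Working session

There is one attempt and no reset: what is moved stays moved. The work goes in short steps, Python scripts to look and compute and a tool call to move; the robot and the scene stay as the last step left them, time stands still between calls to the robot, and variables do not carry over. Pictures are saved under pics/ and viewed, at most 10 in all, crops included, and the job is handed in when it is done.

Besides the shell and the picture viewer there is one more tool, called after "Emit:" as name(argument=value, ...) on one line, values as JSON. drive_tool: Moves the arm, as the interface text tells. Its arguments: {"type":"object","properties":{"claw":{"type":"array"},"travel":{"type":"array"},"twist":{"type":"array"}},"required":["claw","travel","twist"]}

```bash
mkdir -p pics; ls; cat > h.py <<'E'
import numpy as np, cv2
from workcell import *
from scipy.spatial.transform import Rotation as R
def px2w(p,uv,win=2):
    u,v=uv; K=p["K"];
    d=p["depth"][int(v)-win:int(v)+win+1,int(u)-win:int(u)+win+1]; d=d[d>0]
    if len(d)==0: return None
    d=np.median(d); c=np.array([(u-K[0,2])/K[0,0]*d,(v-K[1,2])/K[1,1]*d,d,1])
    return (p["extrinsics"]@c)[:3]
def ray(p,uv,fish=False):
    K=p["K"]; a=np.array([(uv[0]-K[0,2])/K[0,0],(uv[1]-K[1,2])/K[1,1]])
    if fish:
        r=np.hypot(*a); d=np.array([*(a/r*np.sin(r)),np.cos(r)]) if r>0 else np.array([0,0,1.])
    else: d=np.array([*a,1.])
    E=p["extrinsics"]; d=E[:3,:3]@d
    return E[:3,3],d/np.linalg.norm(d)
def tri(rs):
    A=0;b=0
    for o,d in rs:
        M=np.eye(3)-np.outer(d,d); A=A+M; b=b+M@o
    x=np.linalg.solve(A,b); return x,[np.linalg.norm((np.eye(3)-np.outer(d,d))@(x-o)) for o,d in rs]
E
python3 - <<'E'
from h import *
print(sense())
for n in ("scene","side"):
    p=camera(n); cv2.imwrite(f"pics/{n}0.png",p["pixels"][...,::-1])
    print(n,p["extrinsics"].round(3).tolist(),p["K"].tolist())
    for t in ("scoop_grip","scoop_lip","hopper_slot","clip_wide_mid","clip_narrow_mid","flap"):
        for q in spot_point(p,t)[:4]:
            w=px2w(p,q["location"]); print(t,round(q["conf"],2),np.round(q["location"],1),None if w is None else w.round(3))
E
```

```text
pics
{'time': 0.0, 'joint_pos': array([-1.32708466e+00,  2.21220158e-01,  1.52765705e+00,  1.18749085e-05,
        1.39469642e+00, -1.26117205e-01]), 'joint_vel': array([-0.0004063 , -0.00046066,  0.00092411, -0.0005966 , -0.00072022,
       -0.00176394]), 'joint_torque': array([ 2.04175371e-04, -4.96893704e+01, -3.89395416e+01, -3.36941785e-04,
        1.07988887e-02,  2.08719604e-05]), 'tool_pos': array([ 0.22578201, -0.58227613,  0.30277849]), 'ee_rot': array([-9.89119265e-04,  9.82951696e-01,  1.83861310e-01, -5.23698731e-05]), 'contact_force': array([ 0.62671473, -0.21981207, -0.57908073]), 'moment': array([-0.0123822 , -0.0453646 , -0.09869885]), 'finger_force': 0.0, 'width': 0.0853918295313975}
scene [[-0.84, -0.352, 0.412, 0.17], [-0.542, 0.559, -0.628, 0.468], [-0.009, -0.751, -0.66, 0.667], [0.0, 0.0, 0.0, 1.0]] [[440.36287760543246, 0.0, 325.54107132704576], [0.0, 440.36287760543246, 202.0219361909285], [0.0, 0.0, 1.0]]
scoop_grip 0.84 [382.9 157.6] [ 0.511 -0.293  0.077]
hopper_slot 0.15 [383.6 157.4] [ 0.51  -0.294  0.077]
clip_wide_mid 0.59 [379.8 233.1] [ 0.431 -0.134  0.011]
clip_wide_mid 0.42 [383.2 199.2] [ 0.473 -0.23   0.015]
clip_wide_mid 0.41 [337.3 164.2] [ 0.634 -0.294  0.01 ]
clip_narrow_mid 0.54 [365.5 193.6] [ 0.518 -0.23   0.011]Traceback (most recent call last):
  File "<stdin>", line 7, in <module>
ValueError: it knows: clip_narrow_mid, clip_wide_mid, hopper_slot, scoop_grip, scoop_lip
```

```bash
python3 - <<'E'
from h import *
for n in ("side","wrist"):
    p=camera(n); cv2.imwrite(f"pics/{n}0.png",p["pixels"][...,::-1])
    print(n,p["extrinsics"].round(3).tolist(),p["K"].tolist())
    for t in ("scoop_grip","scoop_lip","hopper_slot","clip_wide_mid","clip_narrow_mid"):
        for q in spot_point(p,t)[:4]:
            w=px2w(p,q["location"]); print(t,round(q["conf"],2),np.round(q["location"],1),None if w is None or n=="wrist" else w.round(3))
E
```

```text
side [[-0.898, -0.286, 0.335, 0.222], [-0.44, 0.609, -0.66, 0.554], [-0.016, -0.74, -0.672, 0.74], [0.0, 0.0, 0.0, 1.0]] [[427.787059402262, 0.0, 332.06146272538723], [0.0, 427.787059402262, 211.25449910571797], [0.0, 0.0, 1.0]]
scoop_grip 0.67 [380.5 168.2] [ 0.51  -0.293  0.081]
scoop_lip 0.57 [376.4 212.2] [ 0.485 -0.214  0.003]
clip_wide_mid 0.5 [381.2 207.2] [ 0.478 -0.227  0.012]
clip_wide_mid 0.49 [383.5 235.5] [ 0.437 -0.137  0.011]
clip_wide_mid 0.49 [340.4 176.1] [ 0.627 -0.3    0.013]
clip_narrow_mid 0.62 [367.6 202.9] [ 0.515 -0.227  0.013]
wrist [[0.361, -0.893, -0.269, 0.294], [-0.932, -0.346, -0.103, -0.557], [-0.001, 0.288, -0.958, 0.373], [0.0, 0.0, 0.0, 1.0]] [[309.70691628693146, 0.0, 319.81272106760656], [0.0, 309.70691628693146, 200.78861034742405], [0.0, 0.0, 1.0]]
```

View pics/scene0.png

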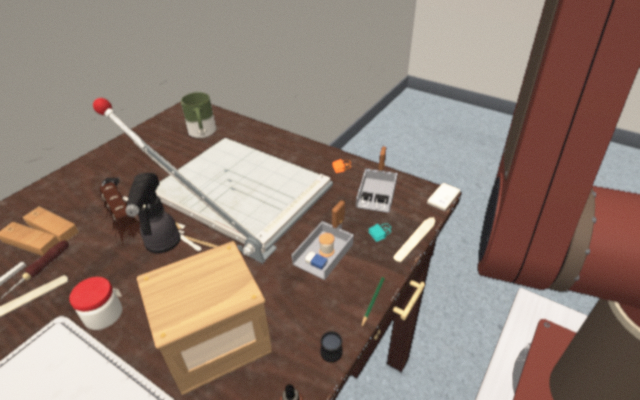

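View pics/side0.png

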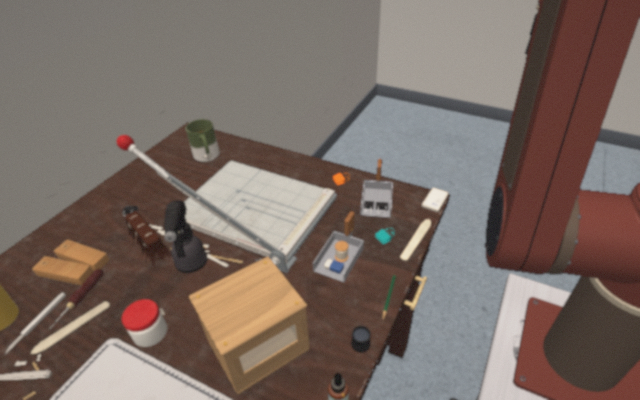

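The scene shows the clip scoop at about (378,190) in the scene view, with its handle at (383,158). The twin is at (323,250), the hopper lid at (205,295), and the cutter with its raised arm at (180,160). The hopper window side faces the camera, so the slot faces the scoops.

```bash
cat >> h.py <<'E'
def cloud(p):
    K=p["K"]; v,u=np.mgrid[:400,:640]; d=p["depth"]
    c=np.stack([(u-K[0,2])/K[0,0]*d,(v-K[1,2])/K[1,1]*d,d],-1)
    w=c@p["extrinsics"][:3,:3].T+p["extrinsics"][:3,3]; w[d<=0]=np.nan; return w
E
python3 - <<'E'
from h import *
for n in ("scene","side"):
    p=camera(n); w=cloud(p); z=w[...,2]
    print(n,"table z",np.nanmedian(z[(abs(w[...,0]-.55)<.06)&(abs(w[...,1]+.12)<.1)]))
    m=((z>.135)&(z<.155)).astype(np.uint8)
    k,l,s,c=cv2.connectedComponentsWithStats(m)
    for i in range(1,k):
        if s[i,4]>600:
            q=w[l==i]; r=cv2.minAreaRect(q[:,:2].astype(np.float32)); print("lid",s[i,4],r,np.median(q[:,2]),cv2.boxPoints(r).round(3).tolist())
    # scoop region
    m=(abs(w[...,0]-.5)<.09)&(abs(w[...,1]+.26)<.1)
    q=w[m&(z>.05)&(z<.12)]; print("handle",len(q),q.mean(0),q.min(0),q.max(0))
    m2=((m&(z>.016)&(z<.04))).astype(np.uint8); q=w[m2>0]; r=cv2.minAreaRect(q[:,:2].astype(np.float32)); print("pan walls",len(q),r,cv2.boxPoints(r).round(3).tolist(),q[:,2].max())
    # obstacles tall
    for lo,hi in((.05,.1),(.1,.2),(.2,.5)):
        mm=((z>lo)&(z<hi)&(w[...,0]>.2)).astype(np.uint8);k,l,s,c=cv2.connectedComponentsWithStats(mm)
        for i in range(1,k):
            if s[i,4]>25: q=w[l==i]; print(" obst",lo,hi,s[i,4],q.min(0).round(2),q.max(0).round(2))
E
```

```text
scene table z 0.0014466916044662548
lid 2201 ((1.2489222288131714, -0.3975716233253479), (1.106467843055725, 0.017160587012767792), 89.93172454833984) 0.14484438936521626 [[1.2400000095367432, -0.9509999752044678], [1.2569999694824219, -0.9509999752044678], [1.2580000162124634, 0.15600000321865082], [1.2410000562667847, 0.15600000321865082]]
lid 8075 ((0.5503944158554077, 0.23265285789966583), (0.15601740777492523, 0.13846245408058167), 61.443729400634766) 0.14498948709595938 [[0.4519999921321869, 0.19699999690055847], [0.5740000009536743, 0.13099999725818634], [0.6480000019073486, 0.2680000066757202], [0.5270000100135803, 0.33399999141693115]]
lid 887 ((0.037027303129434586, 0.03710392862558365), (0.02905241772532463, 0.10756313800811768), 44.3516731262207) 0.14505965728624604 [[-0.010999999940395355, 0.06499999761581421], [0.06400000303983688, -0.012000000104308128], [0.08500000089406967, 0.008999999612569809], [0.009999999776482582, 0.0860000029206276]]
handle 121 [ 0.51541383 -0.29778068  0.07482365] [ 0.50790397 -0.32284047  0.0512888 ] [ 0.52785653 -0.28765342  0.0892406 ]
pan 
[... 3060 characters left out ...]
obst 0.05 0.1 490 [0.77 0.09 0.05] [0.83 0.16 0.1 ]
 obst 0.05 0.1 119 [1.02 0.37 0.05] [1.05 0.4  0.08]
 obst 0.05 0.1 934 [0.73 0.27 0.05] [0.79 0.33 0.07]
 obst 0.05 0.1 1561 [0.46 0.2  0.05] [0.64 0.33 0.1 ]
 obst 0.05 0.1 386 [0.35 0.25 0.05] [0.38 0.28 0.1 ]
 obst 0.1 0.2 11146 [ 1.24 -1.43  0.1 ] [1.26 0.23 0.2 ]
 obst 0.1 0.2 731 [0.71 0.04 0.1 ] [0.93 0.05 0.2 ]
 obst 0.1 0.2 915 [0.76 0.08 0.1 ] [0.83 0.18 0.17]
 obst 0.1 0.2 7225 [0.46 0.13 0.1 ] [0.65 0.33 0.15]
 obst 0.2 0.5 21979 [ 1.24 -1.04  0.2 ] [1.26 0.17 0.48]
 obst 0.2 0.5 91 [ 0.26 -0.65  0.29] [ 0.26 -0.56  0.41]
 obst 0.2 0.5 4196 [ 0.2  -0.05  0.25] [0.24 0.11 0.5 ]
 obst 0.2 0.5 352 [0.92 0.03 0.2 ] [0.99 0.06 0.25]
```

Emit:
drive_tool(claw=[1, 1, 1, 1, 1, 1, 1, 1, 1, 1, 1, 1, 1, 1, 1], travel=[[37.3, -15, 6], [37.3, -15, 6], [37.3, -15, 6], [37.3, -15, 6], [37.3, -15, 6], [37.3, -15, 6], [37.3, -15, 6], [37.3, -15, 6], [37.3, -15, 6], [37.3, -15, 6], [37.3, -15, 6], [37.3, -15, 6], [37.3, -15, 6], [37.3, -15, 6], [37.3, -15, 6]], twist=[[0, 0, -1.525], [0, 0, -1.525], [0, 0, -1.525], [0, 0, -1.525], [0, 0, -1.525], [0, 0, -1.525], [0, 0, -1.525], [0, 0, -1.525], [0, 0, -1.525], [0, 0, -1.525], [0, 0, -1.525], [0, 0, -1.525], [0, 0, -1.525], [0, 0, -1.525], [0, 0, -1.525]])

```text
time: 2.5
tool_pos: [0.5192, -0.3084, 0.244]
ee_rot: [0.0, 0.585, 0.811, 0.0]
contact_force: [0.6, 0.6, 0.2]
width: 0.0855
finger_force: 0.0
```

```bash
python3 - <<'E'
from h import *
try: print("pz",pinch_z() if callable(pinch_z) else pinch_z)
except Exception as e: print(e)
p=camera("wrist"); cv2.imwrite("pics/w1.png",p["pixels"][...,::-1])
print(p["extrinsics"].round(3).tolist(), (p["depth"]>0).mean(), sense()["joint_pos"].round(2))
K=p["K"]
for t in ("scoop_grip","scoop_lip","clip_wide_mid","clip_narrow_mid"):
    for q in spot_point(p,t)[:3]:
        o,d=ray(p,q["location"],True)
        u,v=map(int,q["location"]); D=p["depth"][v,u]
        dc=p["extrinsics"][:3,2]@d
        hz={"scoop_grip":.068,"scoop_lip":0,}.get(t,.012)
        print(t,round(q["conf"],2),np.round(q["location"],1),(o+d*D/dc).round(4),"at z:",(o+d*(hz-o[2])/d[2]).round(4))
s=camera("scene"); w=cloud(s); z=w[...,2]
m=(abs(w[...,0]-.48)<.1)&(abs(w[...,1]+.04)<.11)
for lo,hi in ((.016,.045),(.05,.12)):
    q=w[m&(z>lo)&(z<hi)]; r=cv2.minAreaRect(q[:,:2].astype(np.float32)); print("twin",lo,r,cv2.boxPoints(r).round(3).tolist(),q[:,2].max())
E
```

```text
pz 0.0539
[[0.949, 0.303, 0.091, 0.496], [0.317, -0.909, -0.272, -0.24], [-0.0, 0.287, -0.958, 0.313], [0.0, 0.0, 0.0, 1.0]] 0.99414453125 [-0.67  0.22  1.64  0.    1.28 -0.99]
scoop_grip 0.88 [319.7 200.6] [ 0.517  -0.3035  0.087 ] at z: [ 0.5188 -0.3089  0.068 ]
scoop_grip 0.27 [304.  105.1] [ 0.4798 -0.2391  0.0144] at z: [ 0.4827 -0.2392  0.068 ]
scoop_lip 0.68 [319.3  75.5] [ 0.4841 -0.2063  0.0045] at z: [ 0.484  -0.2058  0.    ]
clip_wide_mid 0.9 [424.1 202.3] [ 0.6303 -0.2921  0.0096] at z: [ 0.6292 -0.2917  0.012 ]
clip_wide_mid 0.68 [305.  105.2] [ 0.4807 -0.2389  0.0135] at z: [ 0.4806 -0.2389  0.012 ]
twin 0.016 ((0.49583232402801514, -0.060699693858623505), (0.1896016001701355, 0.10084281116724014), 75.47673797607422) [[0.4230000078678131, -0.14000000059604645], [0.5210000276565552, -0.16500000655651093], [0.5680000185966492, 0.017999999225139618], [0.47099998593330383, 0.04399999976158142]] 0.044994479344382055
twin 0.05 ((0.5045902729034424, -0.0859110951423645), (0.012406649067997932, 0.03667903319001198), 2.0659477710723877) [[0.49799999594688416, -0.06800000369548798], [0.49900001287460327, -0.10400000214576721], [0.5109999775886536, -0.10400000214576721], [0.5099999904632568, -0.06700000166893005]] 0.09013869170353628
```

View pics/w1.png

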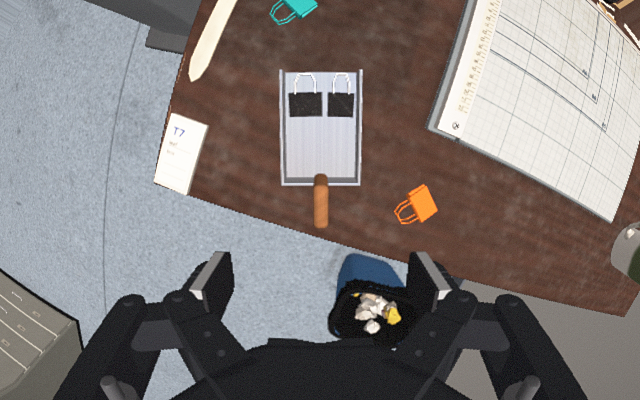

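The wrist view shows the handle at (321,200) on the tool's centre line, the clips at (305,103) and (341,103), and the pan upright in the picture, so the tool is aligned. I'm descending to grasp.

Emit:
drive_tool(claw=[1, 1, 1, 1, 1, 1, -1, -1, -1, -1, -1, -1, -1, -1, -1, -1], travel=[[0, 0, 4], [0, 0, 7], [0, 0, 9.5], [0, 0, 11.5], [0, 0, 12.2], [0, 0, 12.2], [0, 0, 12.2], [0, 0, 12.2], [0, 0, 12.2], [0, 0, 12.2], [0, 0, 12.2], [0, 0, 12.2], [0, 0, 12.2], [0, 0, 12.2], [0, 0, 12.2], [0, 0, 12.2]], twist=[[0, 0, 0], [0, 0, 0], [0, 0, 0], [0, 0, 0], [0, 0, 0], [0, 0, 0], [0, 0, 0], [0, 0, 0], [0, 0, 0], [0, 0, 0], [0, 0, 0], [0, 0, 0], [0, 0, 0], [0, 0, 0], [0, 0, 0], [0, 0, 0]])

```text
time: 4.4
tool_pos: [0.5198, -0.3084, 0.1225]
ee_rot: [0.001, 0.584, 0.812, -0.0]
contact_force: [0.6, -0.7, 5.5]
width: 0.0119
finger_force: 59.1
```

Emit:
drive_tool(claw=[-1, -1, -1, -1, -1, -1, -1, -1, -1, -1], travel=[[0, 0, -0.5], [0, 0, -1.5], [0, 0, -3], [0, 0, -4.5], [0, 0, -6], [0, 0, -7.5], [0, 0, -9], [0, 0, -10], [0, 0, -10.5], [0, 0, -10.5]], twist=[[0, 0, 0], [0, 0, 0], [0, 0, 0], [0, 0, 0], [0, 0, 0], [0, 0, 0], [0, 0, 0], [0, 0, 0], [0, 0, 0], [0, 0, 0]])

```text
time: 5.4
tool_pos: [0.5197, -0.3083, 0.2278]
ee_rot: [0.001, 0.584, 0.812, -0.0]
contact_force: [1.2, -0.0, -2.2]
width: 0.0114
finger_force: 58.4
```

```bash
python3 - <<'E'
from h import *
print(sense()["contact_force"],sense()["moment"],sense()["joint_pos"].round(2))
p=camera("wrist"); cv2.imwrite("pics/w2.png",p["pixels"][...,::-1])
for t in ("scoop_grip","scoop_lip"):
    for q in spot_point(p,t)[:2]:
        o,d=ray(p,q["location"],True); u,v=map(int,q["location"]); D=p["depth"][v,u]
        P=o+d*D/(p["extrinsics"][:3,2]@d); s=sense(); T=R.from_quat(s["ee_rot"],scalar_first=True)
        print(t,round(q["conf"],2),np.round(q["location"],1),P.round(4),"tool frame",T.inv().apply(P-s["tool_pos"]).round(4))
# level check: pan floor points depth in tool frame
K=p["K"]; s=sense(); T=R.from_quat(s["ee_rot"],scalar_first=True)
for uv in [(290,75),(325,75),(352,75),(290,160),(322,160),(352,160)]:
    o,d=ray(p,uv,True); D=np.median(p["depth"][uv[1]-1:uv[1]+2,uv[0]-1:uv[0]+2]); P=o+d*D/(p["extrinsics"][:3,2]@d); print(uv,T.inv().apply(P-s["tool_pos"]).round(4))
E
```

```text
[ 1.17203351 -0.02626605 -2.23522541] [-0.11139505 -0.0328149   0.03332567] [-0.67  0.23  1.66  0.    1.25 -0.99]
scoop_grip 0.84 [319.4 276.9] [ 0.5158 -0.2982  0.1925] tool frame [ 0.0102 -0.0001  0.0338]
scoop_lip 0.56 [317.8  50.2] [ 0.4832 -0.2042  0.1063] tool frame [ 0.1094 -0.0009  0.1198]
(290, 75) [ 0.094  -0.0176  0.119 ]
(325, 75) [0.0937 0.0034 0.1187]
(352, 75) [0.0941 0.0197 0.1194]
(290, 160) [ 0.0415 -0.0182  0.1189]
(322, 160) [0.0414 0.0016 0.1186]
(352, 160) [0.0415 0.0202 0.1185]
```

View pics/w2.png

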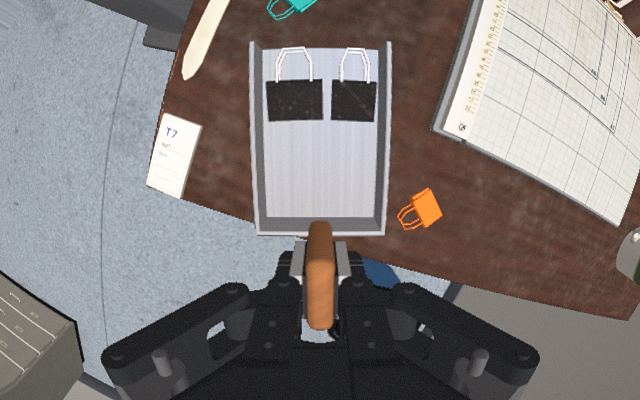

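Emit:
drive_tool(claw=[-1, -1, -1, -1, -1, -1, -1, -1, -1, -1, -1, -1, -1, -1, -1, -1, -1, -1, -1, -1], travel=[[0, 0, -1], [0, 0, -2], [0.5, 0, -3], [1.5, 0.1, -3], [3, 0.2, -3], [5, 0.4, -3], [7.5, 0.6, -3], [10, 0.8, -3], [12.5, 1, -3], [15, 1.2, -3], [17.5, 1.4, -3], [20, 1.6, -3], [22.5, 1.8, -3], [25, 2, -3], [27.5, 2.2, -3], [30, 2.3, -3], [32, 2.4, -3], [33.4, 2.5, -3], [34.2, 2.5, -3], [34.2, 2.5, -3]], twist=[[0, 0, 0], [0, 0, 0], [0, 0, 0], [0, 0, 0.02], [0, 0, 0.06], [0, 0, 0.12], [0, 0, 0.18], [0, 0, 0.24], [0, 0, 0.3], [0, 0, 0.36], [0, 0, 0.43], [0, 0, 0.5], [0, 0, 0.57], [0, 0, 0.64], [0, 0, 0.7], [0, 0, 0.75], [0, 0, 0.79], [0, 0, 0.81], [0, 0, 0.823], [0, 0, 0.823]])

```text
time: 7.55
tool_pos: [0.4341, 0.0248, 0.2576]
ee_rot: [0.0, 0.859, 0.511, 0.0]
contact_force: [0.2, 0.5, -2.2]
width: 0.0111
finger_force: 58.5
```

```bash
python3 - <<'E'
from h import *
s=sense();print(s["joint_pos"].round(2))
p=camera("wrist"); cv2.imwrite("pics/w3.png",p["pixels"][...,::-1])
for t in ("scoop_lip","hopper_slot","clip_wide_mid","clip_narrow_mid"):
    for q in spot_point(p,t)[:2]:
        o,d=ray(p,q["location"],True); u,v=map(int,q["location"]); D=p["depth"][v,u]
        P=o+d*D/(p["extrinsics"][:3,2]@d); T=R.from_quat(s["ee_rot"],scalar_first=True)
        print(t,round(q["conf"],2),np.round(q["location"],1),P.round(4),"tool frame",T.inv().apply(P-s["tool_pos"]).round(4))
# fisheye cloud: hopper lid
K=p["K"]; v,u=np.mgrid[:400,:640]; a=(u-K[0,2])/K[0,0]; b=(v-K[1,2])/K[1,1]; r=np.hypot(a,b)+1e-9
D=p["depth"]; f=np.tan(r)/r; c=np.stack([a*f*D,b*f*D,D],-1); w=c@p["extrinsics"][:3,:3].T+p["extrinsics"][:3,3]; w[D<=0]=np.nan
m=(abs(w[...,2]-.145)<.006)&(w[...,1]>.1)&(w[...,0]<.7); q=w[m]
# front edge: points of lid nearest the arm along hx, per lateral bin
for ang in (60.3,61.3,62.3):
    hx=np.array([np.cos(np.radians(ang)),np.sin(np.radians(ang))]); hy=np.array([-hx[1],hx[0]])
    X=q[:,:2]@hx; Y=q[:,:2]@hy
    o=[]
    for y in np.arange(Y.min()+.005,Y.max()-.005,.01):
        k=abs(Y-y)<.005; o.append((round(y,3),round(np.percentile(X[k],1),4)) if k.sum()>10 else None)
    print(ang,Y.min().round(4),Y.max().round(4),o if ang==61.3 else "", np.polyfit(*np.array([i for i in o if i]).T,1))
print("F proj",np.dot([.514,.166],[.480,.877]),np.dot([.514,.166],[-.877,.480]))
E
```

```text
[-0.12 -0.21  2.05  0.    1.3   0.37]
scoop_lip 0.74 [321.   49.2] [0.4877 0.122  0.1361] tool frame [0.1109 0.0006 0.1215]
hopper_slot 0.94 [324.5  13.4] [0.5154 0.1657 0.0496] tool frame [0.1625 0.004  0.2081]
hopper_slot 0.73 [323.2 276.8] [0.4403 0.0334 0.2219] tool frame [0.0105 0.0013 0.0357]
clip_wide_mid 0.62 [292.4 100. ] [0.4582 0.1016 0.1482] tool frame [ 0.0789 -0.0156  0.1094]
clip_wide_mid 0.61 [386.9 289. ] [ 0.4418 -0.1339  0.0084] tool frame [-0.1358  0.0823  0.2492]
clip_narrow_mid 0.93 [348.7  94.2] [0.4878 0.0893 0.1487] tool frame [0.0823 0.0162 0.1089]
60.3 -0.3981 -0.3271  [-0.59821429  0.10401964]
61.3 -0.404 -0.3329 [(np.float64(-0.399), np.float64(0.3299)), (np.float64(-0.389), np.float64(0.3307)), (np.float64(-0.379), np.float64(0.3197)), (np.float64(-0.369), np.float64(0.3141)), (np.float64(-0.359), np.float64(0.3091)), (np.float64(-0.349), np.float64(0.3041)), (np.float64(-0.339), np.float64(0.2997))] [-0.55142857  0.11185143]
62.3 -0.4098 -0.3383  [-0.52821429  0.11084821]
F proj 0.392302 -0.371098
```

View pics/w3.png

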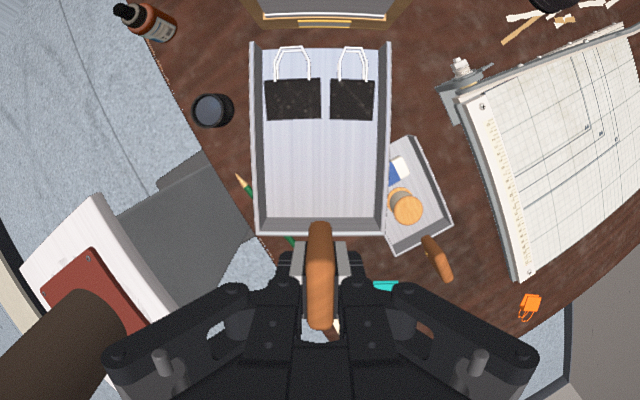

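The wrist view shows the clips still in place at (292,100) and (349,95), and the hopper front square ahead with its sill at (325,18). The twin and its spool at (405,205) sit to the side. I'm lowering, then pushing the lip through the flap.

Emit:
drive_tool(claw=[-1, -1, -1, -1, -1, -1, -1, -1, -1, -1, -1, -1, -1, -1, -1, -1, -1, -1, -1, -1], travel=[[0, 0.1, 0.8], [0, 0.2, 2.3], [0, 0.3, 4], [0, 0.3, 5.5], [0, 0.3, 7], [0, 0.3, 7.7], [0, 0.3, 8], [0.4, 0.3, 8], [1.2, 0.3, 8], [2.2, 0.3, 8], [3.2, 0.3, 8], [4.2, 0.3, 8], [5, 0.3, 8], [5.6, 0.3, 8], [6.2, 0.3, 8], [6.8, 0.3, 8], [7.4, 0.3, 8], [8, 0.3, 8], [8.6, 0.3, 8], [9, 0.3, 8]], twist=[[0, 0, 0], [0, 0, 0], [0, 0, 0], [0, 0, 0], [0, 0, 0], [0, 0, 0], [0, 0, 0], [0, 0, 0], [0, 0, 0], [0, 0, 0], [0, 0, 0], [0, 0, 0], [0, 0, 0], [0, 0, 0], [0, 0, 0], [0, 0, 0], [0, 0, 0], [0, 0, 0], [0, 0, 0], [0, 0, 0]])

```text
time: 9.8
tool_pos: [0.4802, 0.1021, 0.1769]
ee_rot: [-0.0, 0.86, 0.511, -0.0]
contact_force: [-0.2, -0.1, -1.6]
width: 0.0113
finger_force: 58.5
```

```bash
python3 - <<'E'
from h import *
s=sense();print(s["joint_pos"].round(2),s["contact_force"],s["moment"])
p=camera("wrist"); cv2.imwrite("pics/w4.png",p["pixels"][...,::-1])
q=camera("scene"); cv2.imwrite("pics/s4.png",cv2.resize(q["pixels"][180:400,100:340,::-1],None,fx=2.5,fy=2.5))
# tipping rows: rotate about lip (tool frame .111,0,.1215), about -y by th
L=np.array([11.1,0,12.15])
for th in (8,16,24,32,38,40):
    r=R.from_rotvec([0,-np.radians(th),0]); t=L-r.apply(L); print(th,np.radians(th).round(3),t.round(2))
E
```

```text
[ 0.05  0.03  1.99 -0.    1.12  0.55] [-0.22245764 -0.1152955  -1.59378224] [-0.17773666  0.14702361 -0.02537586]
8 0.14 [ 1.8   0.   -1.43]
16 0.279 [ 3.78  0.   -2.59]
24 0.419 [ 5.9   0.   -3.46]
32 0.559 [ 8.13  0.   -4.04]
38 0.663 [ 9.83  0.   -4.26]
40 0.698 [10.41  0.   -4.29]
```

View pics/w4.png

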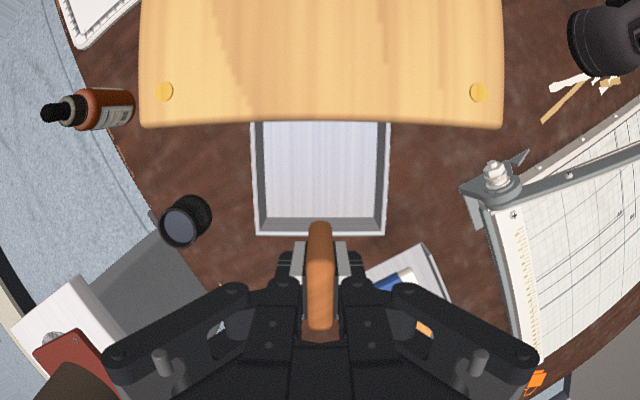

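View pics/s4.png

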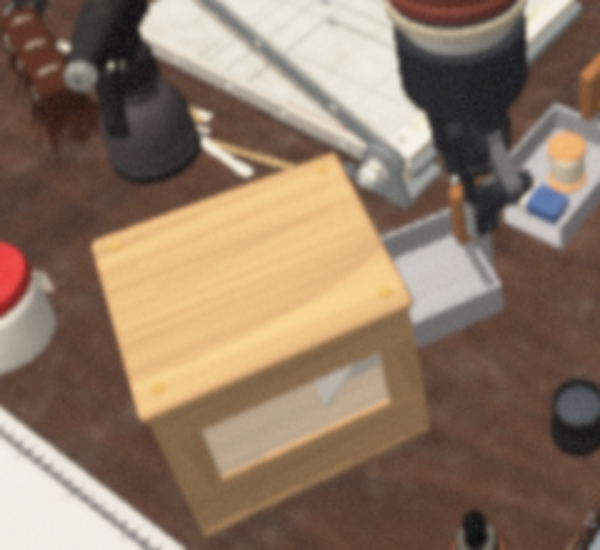

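The level scoop is through the slot with the flap resting on it, visible through the window at (335,385). I'm tipping 40° about the lip.

Emit:
drive_tool(claw=[-1, -1, -1, -1, -1, -1, -1, -1, -1, -1, -1, -1, -1, -1, -1, -1], travel=[[0.5, 0, -0.65], [1.3, 0, -1.4], [2.5, 0, -2.25], [3.75, 0, -2.9], [5.05, 0, -3.45], [6.45, 0, -3.9], [7.85, 0, -4.25], [8.95, 0, -4.4], [10.1, 0, -4.5], [10.1, 0, -4.5], [10.1, 0, -4.5], [10.1, 0, -4.5], [10.1, 0, -4.5], [10.1, 0, -4.5], [10.1, 0, -4.5], [10.1, 0, -4.5]], twist=[[0, -0.052, 0], [0, -0.122, 0], [0, -0.209, 0], [0, -0.297, 0], [0, -0.384, 0], [0, -0.471, 0], [0, -0.559, 0], [0, -0.628, 0], [0, -0.698, 0], [0, -0.698, 0], [0, -0.698, 0], [0, -0.698, 0], [0, -0.698, 0], [0, -0.698, 0], [0, -0.698, 0], [0, -0.698, 0]])

```text
time: 11.5
tool_pos: [0.5283, 0.1901, 0.2223]
ee_rot: [0.175, 0.808, 0.48, -0.294]
contact_force: [0.1, -1.1, -1.6]
width: 0.011
finger_force: 58.7
```

```bash
python3 - <<'E'
from h import *
s=sense();print(s["joint_pos"].round(2),s["contact_force"],s["moment"])
T=R.from_quat(s["ee_rot"],scalar_first=True); lip=s["tool_pos"]+T.apply([.111,0,.1215]); print("lip",lip, "X",lip[:2]@[.48,.877]-.3923, "tilt",np.degrees(np.arccos(-T.as_matrix()[2,2])))
q=camera("scene"); a=cv2.resize(q["pixels"][180:400,100:340,::-1],None,fx=2,fy=2); 
p=camera("side"); b=cv2.resize(p["pixels"][220:400,160:360,::-1],None,fx=2.0,fy=2.0); b=cv2.copyMakeBorder(b,0,a.shape[0]-b.shape[0],0,800-a.shape[1]-b.shape[1] if a.shape[1]+b.shape[1]<800 else 0,cv2.BORDER_CONSTANT)
cv2.imwrite("pics/s5.png",np.hstack([a,b])[:,:800])
w=camera("wrist"); cv2.imwrite("pics/w5.png",w["pixels"][...,::-1])
for t in("clip_wide_mid","clip_narrow_mid"): print(t,[(round(k["conf"],2),np.round(k["location"])) for k in spot_point(q,t)],[(round(k["conf"],2),np.round(k["location"])) for k in spot_point(p,t)],[(round(k["conf"],2),np.round(k["location"])) for k in spot_point(w,t)])
E
```

```text
[ 0.39  0.51  1.43 -0.42  1.76  0.93] [ 0.12963689 -1.08987899 -1.63362947] [ 0.2725558  -0.17734229 -0.07720481]
lip [0.53175498 0.19624048 0.05783626] X 0.03504528992657957 tilt 39.967537958272416
clip_wide_mid [(0.63, array([341., 164.])), (0.52, array([377., 234.]))] [(0.73, array([384., 235.]))] [(0.66, array([371., 230.])), (0.53, array([487., 241.]))]
clip_narrow_mid [] [] []
```

View pics/s5.png

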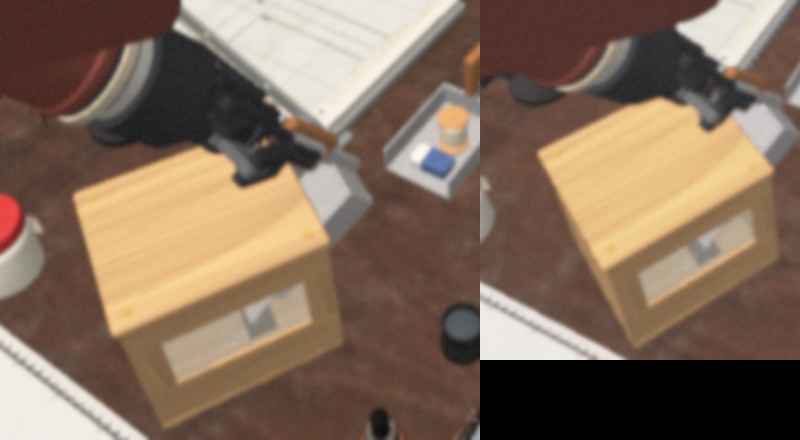

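Emit:
drive_tool(claw=[-1, -1, -1, -1, -1, -1, -1, -1, -1, -1, -1, -1, -1, -1, -1, -1], travel=[[0.65, 0, -0.56], [0.65, 0, -0.56], [0.65, 0, -0.56], [0.65, 0, -0.56], [0.65, 0, -0.56], [0, 0, 0], [-0.8, 0, 0.8], [-1.75, 0, 1.9], [-2.6, 0, 3.05], [-3.35, 0, 4.3], [-4, 0, 5.55], [-4.5, 0, 6.9], [-4.9, 0, 8.3], [-5.15, 0, 9.4], [-5.2, 0, 10], [-5.2, 0, 10]], twist=[[0, -0.052, 0], [0, -0.052, 0], [0, -0.052, 0], [0, -0.052, 0], [0, -0.052, 0], [0, 0, 0], [0, 0.07, 0], [0, 0.157, 0], [0, 0.244, 0], [0, 0.332, 0], [0, 0.419, 0], [0, 0.506, 0], [0, 0.593, 0], [0, 0.663, 0], [0, 0.698, 0], [0, 0.698, 0]])

```text
time: 13.55
tool_pos: [0.4772, 0.0976, 0.1784]
ee_rot: [-0.0, 0.86, 0.51, -0.001]
contact_force: [-0.1, 1.0, -1.6]
width: 0.0113
finger_force: 58.7
```

```bash
python3 - <<'E'
from h import *
s=sense();print(s["contact_force"],s["moment"])
T=R.from_quat(s["ee_rot"],scalar_first=True); print(T.as_matrix().round(3).tolist()); lip=s["tool_pos"]+T.apply([.111,0,.1215]); print("lip",lip, "X",lip[:2]@[.48,.877]-.3923)
E
```

```text
[-0.12044158  1.02227543 -1.62778144] [-0.12768298  0.10562503  0.09647903]
[[0.48, 0.877, -0.001], [0.877, -0.48, -0.0], [-0.001, -0.001, -1.0]]
lip [0.53040112 0.19493964 0.05675861] X 0.033254607350876875
```

Draw out 9 cm, then rise and look.

Emit:
drive_tool(claw=[-1, -1, -1, -1, -1, -1, -1, -1, -1, -1, -1, -1], travel=[[-0.4, 0, 0], [-1.2, 0, 0], [-2.2, 0, 0], [-3.2, 0, 0], [-4.2, 0, 0], [-5.2, 0, 0], [-6.4, 0, 0], [-7.6, 0, -0.5], [-8.4, 0, -2], [-8.8, 0, -4], [-9, 0, -6], [-9, 0, -8]], twist=[[0, 0, 0], [0, 0, 0], [0, 0, 0], [0, 0, 0], [0, 0, 0], [0, 0, 0], [0, 0, 0], [0, 0, 0], [0, 0, 0], [0, 0, 0], [0, 0, 0], [0, 0, 0]])

```text
time: 14.75
tool_pos: [0.4349, 0.0191, 0.2599]
ee_rot: [0.0, 0.86, 0.51, 0.0]
contact_force: [0.4, 0.4, -1.7]
width: 0.0114
finger_force: 58.7
```

```bash
python3 - <<'E'
from h import *
s=sense();print(s["joint_pos"].round(2),s["tool_pos"])
p=camera("wrist"); a=p["pixels"][...,::-1]
q=camera("scene"); b=cv2.resize(q["pixels"][300:400,140:290,::-1],None,fx=3.2,fy=3.2)[:200]
b=cv2.copyMakeBorder(b,0,0,0,640-b.shape[1],cv2.BORDER_CONSTANT)
cv2.imwrite("pics/w6.png",np.vstack([a,b])[:600])
E
```

```text
[-0.14 -0.21  2.05 -0.    1.31  0.36] [0.43494832 0.01905862 0.25985539]
```

View pics/w6.png

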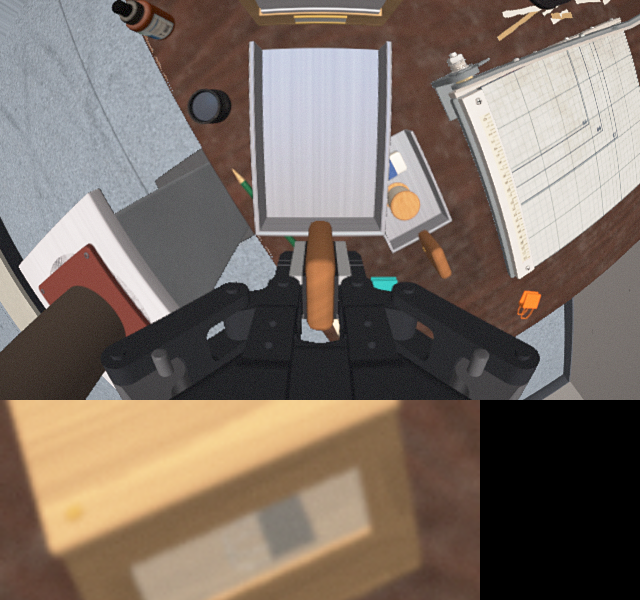

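The scoop is empty and drawn out, a dark clip shows in the window, and the flap looks shut. I'm carrying the scoop back to its old spot.

Emit:
drive_tool(claw=[-1, -1, -1, -1, -1, -1, -1, -1, -1, -1, -1, -1, -1, -1, -1, -1, -1], travel=[[-1, 0.9, 0], [-3, 2.8, 0], [-5, 4.7, 0], [-7, 6.6, 0], [-9, 8.5, 0], [-11, 10.3, 0], [-13, 12.2, 0], [-15, 14.1, 0], [-17, 16, 0], [-19, 17.9, 0], [-21, 19.8, 0], [-22.5, 21.2, 0], [-23.7, 22.3, 0], [-24.4, 22.9, 0], [-24.6, 23.1, 0], [-24.6, 23.1, 0], [-24.6, 23.1, 0]], twist=[[0, 0, -0.03], [0, 0, -0.1], [0, 0, -0.17], [0, 0, -0.24], [0, 0, -0.31], [0, 0, -0.38], [0, 0, -0.45], [0, 0, -0.52], [0, 0, -0.59], [0, 0, -0.65], [0, 0, -0.71], [0, 0, -0.76], [0, 0, -0.8], [0, 0, -0.823], [0, 0, -0.823], [0, 0, -0.823], [0, 0, -0.823]])

```text
time: 16.55
tool_pos: [0.5202, -0.3061, 0.2581]
ee_rot: [-0.001, 0.584, 0.812, 0.0]
contact_force: [-0.4, 0.8, -1.3]
width: 0.0115
finger_force: 58.7
```

```bash
python3 - <<'E'
from h import *
s=sense();print(s["tool_pos"],s["contact_force"])
p=camera("wrist"); T=R.from_quat(s["ee_rot"],scalar_first=True)
for uv in [(280,75),(325,75),(360,75),(280,190),(322,190),(360,190)]:
    o,d=ray(p,uv,True); D=np.median(p["depth"][uv[1]-1:uv[1]+2,uv[0]-1:uv[0]+2]); P=o+d*D/(p["extrinsics"][:3,2]@d); print(uv,P.round(4))
E
```

```text
[ 0.52020618 -0.3060985   0.25810075] [-0.36470687  0.81771393 -1.34322437]
(280, 75) [ 0.4667 -0.2235  0.1376]
(325, 75) [ 0.4925 -0.2153  0.1375]
(360, 75) [ 0.5124 -0.2082  0.1376]
(280, 190) [ 0.4883 -0.2921  0.1376]
(322, 190) [ 0.5137 -0.2838  0.1371]
(360, 190) [ 0.5365 -0.276   0.1374]
```

Emit:
drive_tool(claw=[-1, -1, -1, -1, -1, -1, -1, -1, -1, -1, -1, -1, -1], travel=[[0, 0, 1], [0, 0, 3], [0, 0, 5], [0, 0, 7], [0, 0, 9], [0, 0, 10.5], [0, 0, 11.7], [0, 0, 12.5], [0, 0, 13], [0, 0, 13.2], [0, 0, 13.4], [0, 0, 13.5], [0, 0, 13.5]], twist=[[0, 0, 0], [0, 0, 0], [0, 0, 0], [0, 0, 0], [0, 0, 0], [0, 0, 0], [0, 0, 0], [0, 0, 0], [0, 0, 0], [0, 0, 0], [0, 0, 0], [0, 0, 0], [0, 0, 0]])

```text
time: 17.9
tool_pos: [0.5207, -0.3068, 0.1241]
ee_rot: [0.0, 0.584, 0.812, -0.0]
contact_force: [1.4, -0.2, -1.2]
width: 0.0114
finger_force: 58.8
```

Emit:
drive_tool(claw=[-1, -1, -1, -1], travel=[[0, 0, 0.1], [0, 0, 0.15], [0, 0, 0.15], [0, 0, 0.15]], twist=[[0, 0, 0], [0, 0, 0], [0, 0, 0], [0, 0, 0]])

```text
time: 18.3
tool_pos: [0.5207, -0.3068, 0.1225]
ee_rot: [0.0, 0.584, 0.812, -0.0]
contact_force: [-0.6, -0.6, 0.8]
width: 0.0113
finger_force: 59.1
```

Contact. Open fully, wait, rise.

Emit:
drive_tool(claw=[0, 1, 1, 1, 1, 1, 1, 1, 1, 1, 1, 1, 1, 1, 1, 1], travel=[[0, 0, 0], [0, 0, 0], [0, 0, 0], [0, 0, 0], [0, 0, 0], [0, 0, 0], [0, 0, 0], [0, 0, -1], [0, 0, -3], [0, 0, -6], [0, 0, -9], [0, 0, -12], [0, 0, -14], [0, 0, -15], [0, 0, -15], [0, 0, -15]], twist=[[0, 0, 0], [0, 0, 0], [0, 0, 0], [0, 0, 0], [0, 0, 0], [0, 0, 0], [0, 0, 0], [0, 0, 0], [0, 0, 0], [0, 0, 0], [0, 0, 0], [0, 0, 0], [0, 0, 0], [0, 0, 0], [0, 0, 0], [0, 0, 0]])

```text
time: 19.9
tool_pos: [0.5202, -0.3063, 0.2713]
ee_rot: [-0.001, 0.584, 0.812, 0.0]
contact_force: [-0.1, -0.1, 0.2]
width: 0.0853
finger_force: 0.0
```

```bash
python3 - <<'E'
from h import *
p=camera("wrist"); q=camera("scene"); w=cloud(q); z=w[...,2]
for uv in [(295,90),(322,80),(345,90),(295,160),(322,150),(345,160)]:
    o,d=ray(p,uv,True); D=np.median(p["depth"][uv[1]-1:uv[1]+2,uv[0]-1:uv[0]+2]); P=o+d*D/(p["extrinsics"][:3,2]@d); print(uv,P.round(4))
a=p["pixels"][:300,...,::-1]; b=cv2.resize(q["pixels"][140:390,120:450,::-1],None,fx=1.2,fy=1.2)
b=cv2.copyMakeBorder(b,0,0,0,640-b.shape[1],cv2.BORDER_CONSTANT)
cv2.imwrite("pics/f.png",np.vstack([a,b])[:600])
E
```

```text
(295, 90) [ 0.4637 -0.224   0.0017]
(322, 80) [ 0.4878 -0.2045  0.0014]
(345, 90) [ 0.5147 -0.2069  0.002 ]
(295, 160) [ 0.4876 -0.2975  0.0012]
(322, 150) [ 0.5123 -0.2774  0.0016]
(345, 160) [ 0.54   -0.2798  0.0015]
```

View pics/f.png

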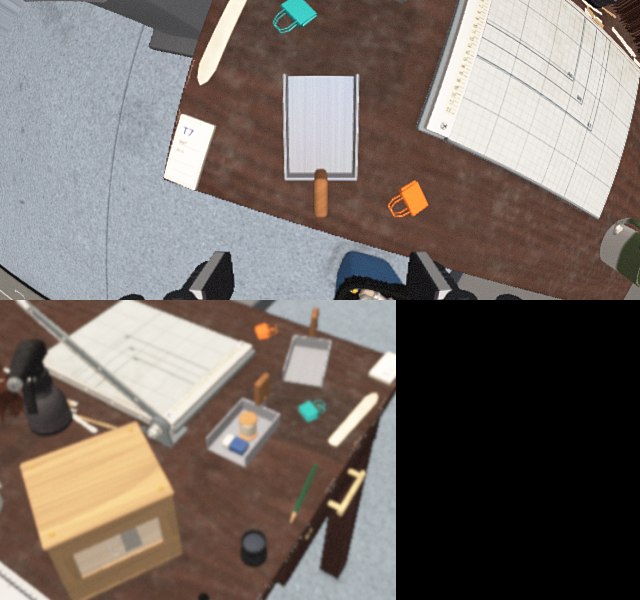

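The scoop stands level and empty at (320,130), and the twin and the look-alikes are untouched. A dark shape, most likely a clip, shows in the hopper window at (130,540).

```bash
python3 -c "
from workcell import *
print(job_done())"
```

```text
the job is handed in; nothing more can be done
None
```

The job is handed in: the scoop went in with both clips, was tipped through the open flap and came out empty; a dark clip-like shape shows in the hopper window, but I could not see both clips inside. The scoop stands level on the table at its old spot, clear of the hopper with the flap apparently shut.

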